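# Seat the sample carousel and hold its belt tensioner off

### The arm

A 6-joint arm with a two-finger parallel gripper is mounted at the origin on a cart in front of the work surface, level with it; the furniture and walls round the work are solid. World frame = base frame: x ahead of the robot, y to its left, z up, the work surface at z = 0. Lengths are in m, angles in rad, forces in N, time in s.
With the tool pointing down it reaches from about 0.275 to 0.75 m from the base axis. Payload 10.2 kg.
Tool frame: the origin (TCP) lies on the centre line of the jaws, within the pads' length; the fingertips stand 22 mm ahead of it and the grasp point (between the pads) lies 3 mm ahead of it; z points along the fingers, y is the line along which they close (so a half turn about z gives the same grasp; the last joint's range is limited). The gripper opens to 88 mm and grips with 3 to 60 N. Pads are 18 mm wide; open, the fingers measure 123 mm over their backs; the gripper's body (75 mm by 187 mm) begins 45 mm behind the grasp point.
Start: joints at [1.049, 0.313, 1.498, -0, 1.331, -0.223], TCP at [0.155, 0.502, 0.261] pointing down, gripper open.
Joint ranges: [-2.94, 2.94], [-0.97, 2.17], [0.19, 2.56], [-1.23, 4.37], [0.02, 3.11], [-2.88, 2.88]. Speed limits (rad/s): [2.39, 2.39, 3.01, 3.14, 3.14, 3.14].

### API

Orientations are given as a 3x3 rotation matrix whose columns are the frame's x, y, z axes.
In Python, from rig import readout, eyes, workorder gives the robot as it stands.
- The arm moves only by the shell command python3 -m jog 'ROWS' [OPENING]. ROWS is text: rows parted by semicolons, each of 6 numbers parted by spaces: the shift along the world's x, y, z in units of 25 mm (1.0 is 25 mm), then the turn, a rotation vector about the world's x, y, z in rad. In form: dx dy dz wx wy wz; .... A call has 1 to 20 rows; each row shifts and turns the commanded pose from where the row before left it; what a row does not reach is not made up. A row lasts 1/10 s, in which the tool goes at most 50 mm and 8.59 degrees, less where a joint would pass 70% of its speed; a pose out of reach is approached as far as the arm can. A call is refused whole if a number of a shift passes 1 or a number of a turn 0.15, either way. A call with a gripper value outside its range is refused whole. OPENING is the closure, from 0 (fully open) to 1 (shut), set as the call begins (- or left out, the last holds). The fingers move at their own pace and stop on an object; the grip force is fixed at half the most. Time passes only in rows, so rows that do not move let the fingers close. It gives the time, the measured TCP pose, the force, the opening and the grip force at its end, in the units of the state.
- readout.get_state(): the state, without advancing time (a new reading comes with each control period).
- eyes.read_camera(name): name is "scene" or "top" or "wrist"; returns a dict with "image" (420x560x3 uint8, red, green, blue), "depth" (420x560 float32, m along the optical axis (not along the pixel's ray), 0 where there is no reading), "mtx" (3x3 intrinsics, pixels), "distortion" ([k1, k2, p1, p2, k3] as OpenCV has them; the pictures are not rectified), "R" (3x3) and "t" (3): a world point X has camera coordinates R X + t; the wrist camera has in their place "hand_eye" (4x4, takes a point from camera to tool coordinates, whose origin is the TCP and whose axes are the flange's). Camera axes: x right, y down, z forward; pixel columns grow to the right and rows downward; lengths in m; the calibration is good to about 2 mm. A picture is of the moment at which its call begins: read the wrist's pose just before it.
- workorder.close_job(): hands the job in; it is judged then, once.
The state is a dict: "time": time; "joint_positions": joint angles; "qvel": joint speeds; "effort": joint torques, N m; "ee_pos": TCP position; "tool_rot": TCP orientation; "ft_force": force on the tool from outside, world axes, zero at the start; "ft_torque": the same for the moment, N m; "grip_width": finger opening in m; "grip_force": force on a finger pad.
Only numpy, scipy, OpenCV 4.12 (cv2) and the standard library are available. Lean on these libraries where they do the work, as an engineer would, in place of code of your own. Each camera call takes 0.05 s, during which the arm holds its last target. There are 200 camera calls.

### The job

The drive belt of the sample carousel is about to be fitted. Slide the carousel across the deck of the drive unit, flat and without lifting it, into the corner of the two steel locating strips until its square base plate is flush against both, and let go of it there. Then swing the sprung tensioner arm towards the unit's front (the side facing the robot) against its spring, all the way to its stop, and finish holding it there so that a colleague can slip the belt on; leave the tools and things lying around the unit alone.

Things in the scene. Friction and masses are not known exactly. Their poses are not given: they have to be found in the camera images.
- drive_unit: low grey fixed box 200 (x) x 380 (y) x 40 mm with an aluminium deck on top, standing on the bench. Origin: centre of its underside; x points to its back (away from the robot at yaw 0), y to its left, z up. The deck is 40 mm over the origin. Near its right end are a small motor pulley (29 mm wide, shaft top 31 mm over the deck) at x 35, y -135 mm, and the tensioner's pivot.
- seat (a point): point on the deck where the centre of the carousel's underside must come to lie; axes as the drive unit's. Two steel locating strips, 6 mm high, 8 mm wide, form an L: one along y with its face 50 mm from here in +x (from -50 to +50 mm in y), one along x with its face 50 mm from here in -y (from -35 to +45 mm in x).
- carousel: loose sample carousel, about 0.45 kg, on the left of the deck: square aluminium base plate 100 x 100 x 8 mm, on it a white toothed disc of 84 mm diameter (top 24 mm over the deck) with ten vial pockets, turning with its hub. Origin: centre of the plate's underside; x, y along its sides, z up. Axes start within 0.45 rad of the unit's; seated, parallel to them. It slides easily (friction about 0.2).
- hub (a point): centre of the carousel's round metal hub, 34 mm diameter, 24 to 42 mm over the deck; this point is 33 mm over the deck. A place to grip it from above; the base plate can turn under the gripped hub and squares itself when pushed against the strips.
- pivot (a point): on the upright axis of the tensioner arm, at the height of the arm's steel bar, 29 mm over the deck; axes as the drive unit's
- tensioner (a joint): angle of the tensioner arm about the upright axis through the pivot, rad: 0 at rest (arm pointing 0.873 rad left of the unit's +x), growing counter-clockwise seen from above, which swings the arm's end towards the unit's front; stop at 1.05. A spring drives it back to 0: about 3 N at the post at rest, about 9 N at the stop.
- post (a point): centre of the upright knurled steel post on the end of the tensioner arm, 12 mm diameter, 28 mm tall (32 to 60 mm over the deck), 81 mm from the pivot axis; this point is 46 mm over the deck. Below it, under the 14 mm wide bar, hangs the idler roller (25 mm diameter).
- screwdriver_red: screwdriver lying to the right of the unit, 205 mm long; leave alone
- side_cutters: pair of side cutters lying to the left of the unit near the bench's front edge, 136 mm long; leave alone
- solder_spool: upright spool, 52 mm diameter, 45 mm tall, left of the unit; leave alone
- timer: flat bench timer 70 x 66 x 18 mm, behind and to the left of the unit; leave alone

How it is judged:
By the outcome, as a careful person would: the job done as asked, in the order asked, and still so for the second after the job is handed in, while the arm keeps its last pose, push and grip.
It also fails if it takes over 51 s, if anything falls off the work surface, if the arm or the gripper's body presses on something with over 40 N, if the wrist force passes 120 N, or if a joint passes its speed limit or range.

## Working session

There is one attempt and no reset: what is moved stays moved. The work goes in short steps, Python scripts to look and compute and a shell command to move; the robot and the scene stay as the last step left them, time stands still between calls to the robot, and variables do not carry over. Pictures are saved under pics/ and viewed, at most 10 in all, crops included, and the job is handed in when it is done.

```bash
ls; mkdir -p pics; cat > h.py <<'E'
import numpy as np, cv2, pickle
from rig import readout, eyes, workorder
def grab(n):
    s=readout.get_state(); c=eyes.read_camera(n)
    if n=="wrist":
        T=np.eye(4);T[:3,:3]=s["tool_rot"];T[:3,3]=s["ee_pos"]
        M=np.linalg.inv(T@np.array(c["hand_eye"])); c["R"]=M[:3,:3];c["t"]=M[:3,3]
    pickle.dump(c,open(f"{n}.pkl","wb")); return c
def cast(c,uv,z):
    p=cv2.undistortPoints(np.array(uv,float).reshape(-1,1,2),np.array(c["mtx"]),np.array(c["distortion"])).reshape(-1,2)
    R=np.array(c["R"]);t=np.array(c["t"]).ravel()
    d=np.c_[p,np.ones(len(p))]@R; o=-R.T@t
    return o+d*((z-o[2])/d[:,2])[:,None]
def proj(c,P):
    r=cv2.Rodrigues(np.array(c["R"]))[0]
    return cv2.projectPoints(np.array(P,float).reshape(-1,3),r,np.array(c["t"]).ravel(),np.array(c["mtx"]),np.array(c["distortion"]))[0].reshape(-1,2)
E
python3 - <<'E'
from h import *
for n in("top","scene"):
    c=grab(n); cv2.imwrite(f"pics/{n}0.png",c["image"][:,:,::-1]); print(n,-np.array(c["R"]).T@np.array(c["t"]).ravel())
print(readout.get_state())
E
```

```text
pics
top [0.42866603 0.04231233 1.1646012 ]
scene [ 0.12784871 -0.60813393  0.97814719]
{'time': 0.1, 'joint_positions': array([ 1.04861058e+00,  3.13364774e-01,  1.49831127e+00,  7.17485245e-06,
        1.33096642e+00, -2.23417800e-01]), 'qvel': array([ 5.84607934e-05, -2.50703230e-03,  1.27563497e-03, -1.04865790e-03,
        3.10454412e-03, -2.66555837e-04]), 'effort': array([ 2.41305039e-03, -4.02804673e+01, -2.52645171e+01,  6.95323851e-02,
        3.42216098e-02, -8.71004636e-05]), 'ee_pos': array([0.15446059, 0.50158282, 0.26025202]), 'tool_rot': array([[-9.55699296e-01,  2.94344315e-01, -5.29663629e-04],
       [ 2.94344695e-01,  9.55698896e-01, -9.06432184e-04],
       [ 2.39395785e-04, -1.02218028e-03, -9.99999449e-01]]), 'ft_force': array([ 0.23558254, -0.72195802,  0.06289733]), 'ft_torque': array([-0.00315532,  0.01217781, -0.05056763]), 'grip_force': 0.0, 'grip_width': 0.08847937285921995}
```

View pics/top0.png

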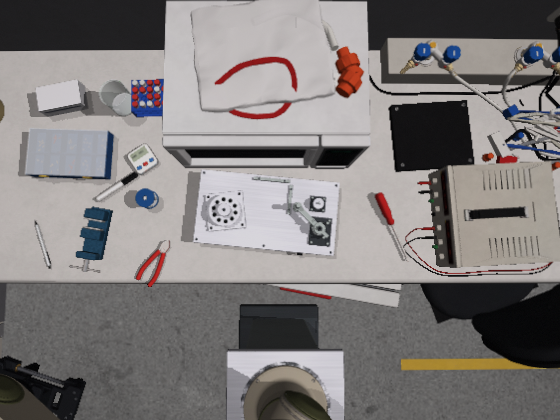

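View pics/scene0.png

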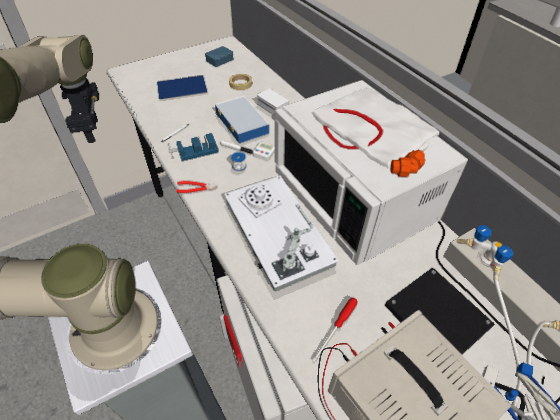

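Top view: unit spans about px (185–340, 168–258), carousel hub near (225,211), tensioner near (290,190)–(320,230). The microwave stands close behind it. I'll look closer at the crop.

```bash
python3 - <<'E'
from h import *
c=pickle.load(open("top.pkl","rb"))
im=cv2.resize(c["image"][160:265,180:345,::-1],None,fx=4.8,fy=4.8,interpolation=cv2.INTER_CUBIC)
cv2.imwrite("pics/crop1.png",im)
g=c["image"][155:270,175:350].astype(int)
# deck: cool/bright aluminium
d=c["depth"]; v,u=np.mgrid[0:420,0:560]
P=np.array(c["R"]);t=np.array(c["t"]).ravel()
p=cv2.undistortPoints(np.c_[u.ravel(),v.ravel()].astype(float).reshape(-1,1,2),np.array(c["mtx"]),np.array(c["distortion"])).reshape(-1,2)
X=(np.c_[p,np.ones(len(p))]*d.ravel()[:,None]-t)@P
z=X[:,2].reshape(420,560)
m=((z>.03)&(z<.12)).astype(np.uint8); m[:165]=0;m[265:]=0;m[:,:180]=0;m[:,345:]=0
cs=max(cv2.findContours(m,0,2)[0],key=cv2.contourArea)
W=cast(c,cs.reshape(-1,2),.04)[:,:2]
print(cv2.minAreaRect(W.astype(np.float32)), np.median(z[m>0]))
print(cv2.boxPoints(cv2.minAreaRect(W.astype(np.float32))))
# microwave near edge
mm=(z>.15)&(u<370)&(u>160)&(v<180); print("microwave xmin",np.percentile(X[mm.ravel()],[0.5,2],axis=0), X[mm.ravel()][:,2].max())
E
```

```text
((0.5256534814834595, 0.04775145649909973), (0.3794053792953491, 0.2023085355758667), 84.3909683227539) 0.040105557976926116
[[ 0.40644205 -0.13115615]
 [ 0.6077819  -0.15092972]
 [ 0.6448649   0.22665906]
 [ 0.44352508  0.24643263]]
microwave xmin [[ 0.64862154 -0.17902598  0.16812701]
 [ 0.65132061 -0.17224482  0.22648691]] 1.164601195762453
```

View pics/crop1.png

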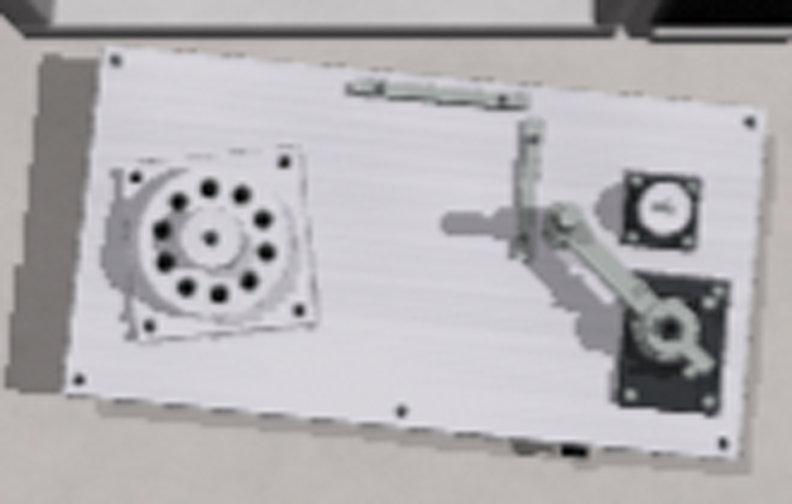

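Crop: hub (210,238), post (566,222), pivot (671,327), back strip (345..527, ~95), right strip (~530, 122..258); plate turned slightly against the unit.

```bash
python3 - <<'E'
from h import *
c=pickle.load(open("top.pkl","rb"))
C=np.array([.5257,.0478]); a=-.0979
U=np.array([[np.cos(a),-np.sin(a)],[np.sin(a),np.cos(a)]])
def w(x,y,z):
    p=cast(c,[[180-.5+(x+.5)/4.8,160-.5+(y+.5)/4.8]],z)[0,:2]; return p,(U.T@(p-C)*1000).round(1)
for n,x,y,z in [("hub",210,238,.082),("post",566,222,.1),("pivot",671,327,.073),("motor",663,207,.071),("bstrip L near",347,96,.046),("bstrip R near",527,109,.046),("rstrip top",531,120,.046),("rstrip bot",523,260,.046),("rs left mid",516,180,.046),
 ("plA",118,170,.048),("plB",298,146,.048),("plC",316,325,.048),("plD",130,340,.048)]:
    print(n,*w(x,y,z))
E
```

```text
hub [0.52952081 0.16028999] [ -7.2 112.3]
post [ 0.53634541 -0.0316092 ] [ 18.4 -78. ]
pivot [ 0.48155037 -0.09031532] [ -30.4 -141.8]
motor [ 0.54753641 -0.08696906] [  34.9 -132. ]
bstrip L near [0.61332346 0.08773993] [83.3 48.3]
bstrip R near [ 0.60588779 -0.01381603] [ 85.8 -53.5]
rstrip top [ 0.59961804 -0.01603806] [ 79.8 -56.3]
rstrip bot [ 0.52043247 -0.01112076] [  0.5 -59.2]
rs left mid [ 0.56554643 -0.00741488] [ 45.1 -51.1]
plA [0.57103968 0.21604601] [ 28.7 171.9]
plB [0.58458412 0.11508543] [52.  72.7]
plC [0.48400137 0.10446122] [-47.   52.3]
plD [0.47568525 0.207959  ] [-65.4 154.5]
```

```bash
python3 -m jog '.75 -.68 -.1 0 0 .01;.75 -.68 -.1 0 0 .01;.75 -.68 -.1 0 0 .01;.75 -.68 -.1 0 0 .01;.75 -.68 -.1 0 0 .01;.75 -.68 -.1 0 0 .01;.75 -.68 -.1 0 0 .01;.75 -.68 -.1 0 0 .01;.75 -.68 -.1 0 0 .01;.75 -.68 -.1 0 0 .01;.75 -.68 -.1 0 0 .01;.75 -.68 -.1 0 0 .01;.75 -.68 -.1 0 0 .01;.75 -.68 -.1 0 0 .01;.75 -.68 -.1 0 0 .01;.75 -.68 -.1 0 0 .01;.75 -.68 -.1 0 0 .01;.75 -.68 -.1 0 0 .01;.75 -.68 -.1 0 0 .01;.75 -.68 -.1 0 0 .01' 0
python3 -m jog '0 0 0 0 0 0;0 0 0 0 0 0;0 0 0 0 0 0'
python3 - <<'E'
from h import *
c=grab("wrist"); cv2.imwrite("pics/w1.png",c["image"][:,:,::-1])
print(proj(c,[[.5295,.1603,.082],[.5598,.0424,.04]]))
E
```

```text
time: 2.1
ee_pos: [0.5301, 0.1609, 0.2103]
tool_rot: [[-0.995, 0.098, -0.001], [0.098, 0.995, -0.0], [0.001, -0.0, -1.0]]
ft_force: [0.3, 0.9, -0.1]
grip_width: 0.088
grip_force: 0.0
time: 2.4
ee_pos: [0.5289, 0.1624, 0.2107]
tool_rot: [[-0.995, 0.098, -0.0], [0.098, 0.995, 0.0], [0.0, 0.0, -1.0]]
ft_force: [-0.5, 0.2, 0.0]
grip_width: 0.088
grip_force: 0.0
[[274.42805652 208.25331545]
 [164.79122116 235.67047174]]
```

View pics/w1.png

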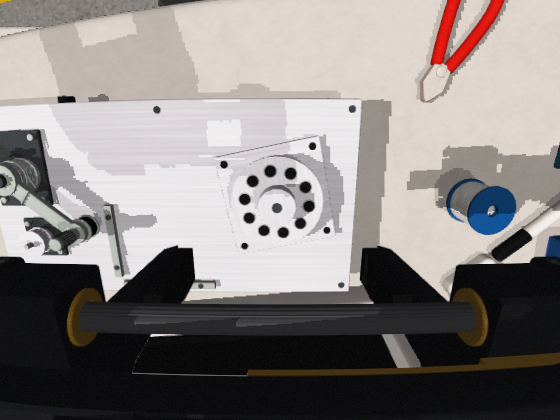

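Wrist view: hub at (277,208), right strip's face from (114,206) to (124,275), back strip's left end at (215,281–289), post (86,228). This agrees with the top view.

```bash
python3 - <<'E'
from h import *
c=pickle.load(open("wrist.pkl","rb"))
g=cv2.cvtColor(c["image"],cv2.COLOR_RGB2GRAY)
print(g[225,100:130],g[255,104:134],g[274:294,205],g[92:106,250],sep="\n")
C=np.array([.5257,.0478]); a=-.0979
U=np.array([[np.cos(a),-np.sin(a)],[np.sin(a),np.cos(a)]])
for n,u,v,z in [("hub",277,208,.082),("rsA",114,206,.046),("rsB",124,275,.046),("bsL",215,281,.046),("bs",197,281,.046),("post",86,228,.1),("pivot",6,182,.073),("front",80,99.5,.04),("front2",355,97.5,.04),("left",350,291,.04)]:
    p=cast(c,[[u,v]],z)[0,:2]; print(n,p.round(4),(U.T@(p-C)*1000).round(1))
E
```

```text
[130 161 161 162 161 157 136 120 121 120 121 121 121 103  61  69 121 163
 162 164 167 165 165 163 165 164 165 162 166 166]
[227 226 225 226 226 227 226 205 192 190 193 189 190 189 105  62  76 126
 155 155 156 202 226 227 228 228 229 230 229 229]
[231 232 232 234 223 202 135  61 102 172 187 192 191 190 190 226 232 208
 212 214]
[185 184 185 185 186 186 161 192 212 210 209 211 212 210]
hub [0.5295 0.1625] [ -7.4 114.5]
rsA [ 5.217e-01 -3.000e-04] [  0.7 -48.3]
rsB [ 0.598 -0.009] [ 77.5 -49.5]
bsL [0.6136 0.0881] [83.5 48.7]
bs [0.6118 0.0688] [83.7 29.4]
post [0.5259 0.0022] [  4.6 -45.3]
pivot [ 0.4826 -0.0839] [ -30.  -135.3]
front [ 0.4175 -0.0127] [-101.8  -70.8]
front2 [0.4436 0.2429] [-100.8  186.1]
left [0.6438 0.2317] [ 99.5 194.6]
```

```bash
python3 -m jog '0 0 -.69 0 0 0;0 0 -.69 0 0 0;0 0 -.69 0 0 0;0 0 -.69 0 0 0;0 0 -.69 0 0 0;0 0 -.69 0 0 0;0 0 -.69 0 0 0;0 0 0 0 0 0;0 0 0 0 0 0;0 0 0 0 0 0'
python3 -m jog '0 0 0 0 0 0;0 0 0 0 0 0;0 0 0 0 0 0;0 0 0 0 0 0;0 0 0 0 0 0;0 0 0 0 0 0;0 0 0 0 0 0;0 0 0 0 0 0' 0.8
```

```text
time: 3.45
ee_pos: [0.5299, 0.162, 0.0911]
tool_rot: [[-0.995, 0.098, 0.002], [0.098, 0.995, 0.0], [-0.002, 0.0, -1.0]]
ft_force: [-0.4, -0.4, 0.6]
grip_width: 0.0882
grip_force: 0.0
time: 4.25
ee_pos: [0.5296, 0.1617, 0.09]
tool_rot: [[-0.995, 0.099, -0.0], [0.099, 0.995, 0.0], [0.0, 0.0, -1.0]]
ft_force: [-0.4, 0.5, -0.8]
grip_width: 0.0329
grip_force: 30.0
```

```bash
python3 -m jog '.076 -.41 0 0 0 0;.076 -.41 0 0 0 0;.076 -.41 0 0 0 0;.076 -.41 0 0 0 0;.076 -.41 0 0 0 0;.076 -.41 0 0 0 0;.076 -.41 0 0 0 0;.076 -.41 0 0 0 0;.076 -.41 0 0 0 0;.076 -.41 0 0 0 0;0 0 0 0 0 0;0 0 0 0 0 0;0 0 0 0 0 0'
python3 -m jog '-.01 -.1 0 0 0 0;-.01 -.1 0 0 0 0;-.01 -.1 0 0 0 0;-.01 -.1 0 0 0 0;0 0 0 0 0 0;0 0 0 0 0 0'
```

```text
time: 5.55
ee_pos: [0.5485, 0.0594, 0.0899]
tool_rot: [[-0.995, 0.098, -0.0], [0.098, 0.995, -0.0], [0.0, -0.0, -1.0]]
ft_force: [-0.4, -1.4, -1.5]
grip_width: 0.0333
grip_force: 30.0
time: 6.15
ee_pos: [0.5475, 0.049, 0.09]
tool_rot: [[-0.995, 0.099, -0.0], [0.099, 0.995, -0.0], [0.0, -0.0, -1.0]]
ft_force: [-0.4, -0.6, -0.6]
grip_width: 0.0332
grip_force: 30.0
```

```bash
python3 -m jog '-.01 -.08 0 0 0 0;-.01 -.08 0 0 0 0;0 0 0 0 0 0;0 0 0 0 0 0'; python3 -m jog '-.01 -.08 0 0 0 0;0 0 0 0 0 0;0 0 0 0 0 0';python3 - <<'E'
from h import *
c=grab("top");
im=cv2.resize(c["image"][160:265,180:345,::-1],None,fx=4.8,fy=4.8,interpolation=cv2.INTER_CUBIC)
cv2.imwrite("pics/crop2.png",im)
E
```

```text
time: 6.55
ee_pos: [0.5471, 0.0452, 0.09]
tool_rot: [[-0.995, 0.099, 0.0], [0.099, 0.995, -0.0], [-0.0, -0.0, -1.0]]
ft_force: [0.0, 0.5, -1.2]
grip_width: 0.0331
grip_force: 30.0
time: 6.85
ee_pos: [0.5469, 0.0434, 0.09]
tool_rot: [[-0.995, 0.099, 0.0], [0.099, 0.995, 0.0], [-0.0, 0.0, -1.0]]
ft_force: [1.8, 4.2, -1.4]
grip_width: 0.0329
grip_force: 30.0
```

View pics/crop2.png

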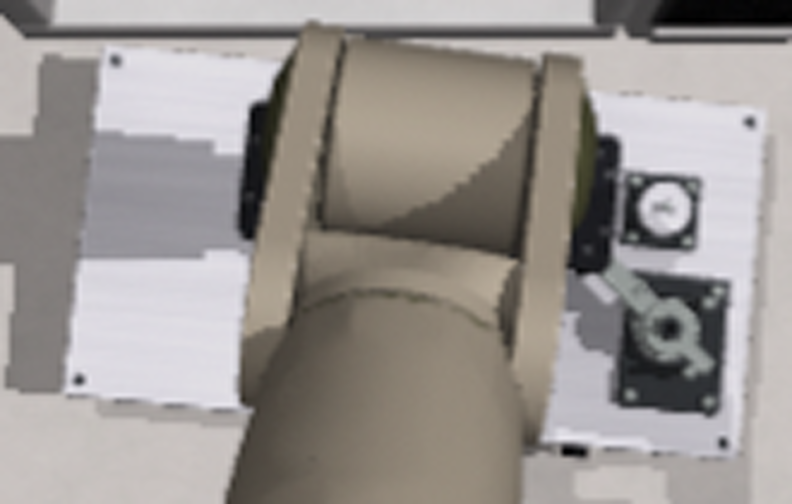

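The top view is blocked by the wrist, so I'll go by force.

```bash
python3 -m jog '.08 -.01 0 0 0 0;.08 -.01 0 0 0 0;.08 -.01 0 0 0 0;.08 -.01 0 0 0 0;.08 -.01 0 0 0 0;.04 -.004 0 0 0 0;0 0 0 0 0 0;0 0 0 0 0 0'; python3 -m jog '.04 -.004 0 0 0 0;.04 -.004 0 0 0 0;0 0 0 0 0 0;0 0 0 0 0 0'
```

```text
time: 7.7
ee_pos: [0.5578, 0.0422, 0.09]
tool_rot: [[-0.995, 0.099, -0.0], [0.099, 0.995, 0.0], [0.0, 0.0, -1.0]]
ft_force: [-1.5, 6.2, 0.3]
grip_width: 0.0334
grip_force: 30.0
time: 8.1
ee_pos: [0.5598, 0.042, 0.0899]
tool_rot: [[-0.995, 0.099, -0.001], [0.099, 0.995, 0.0], [0.001, 0.0, -1.0]]
ft_force: [-0.9, 4.9, -0.2]
grip_width: 0.0332
grip_force: 30.0
```

```bash
python3 -m jog '.04 -.004 0 0 0 0;0 0 0 0 0 0;0 0 0 0 0 0'; python3 -m jog '.04 -.004 0 0 0 0;0 0 0 0 0 0;0 0 0 0 0 0'; python3 - <<'E'
from h import *
c=grab("wrist"); cv2.imwrite("pics/w2.png",cv2.resize(c["image"][60:330,150:450,::-1],None,fx=2,fy=2))
E
```

```text
time: 8.4
ee_pos: [0.5608, 0.0419, 0.09]
tool_rot: [[-0.995, 0.099, -0.001], [0.099, 0.995, 0.0], [0.001, 0.0, -1.0]]
ft_force: [-1.5, 5.4, 1.1]
grip_width: 0.0333
grip_force: 30.0
time: 8.7
ee_pos: [0.5611, 0.0419, 0.0899]
tool_rot: [[-0.995, 0.098, -0.002], [0.098, 0.995, 0.001], [0.002, 0.0, -1.0]]
ft_force: [-3.7, 4.8, 4.6]
grip_width: 0.0331
grip_force: 30.0
```

View pics/w2.png

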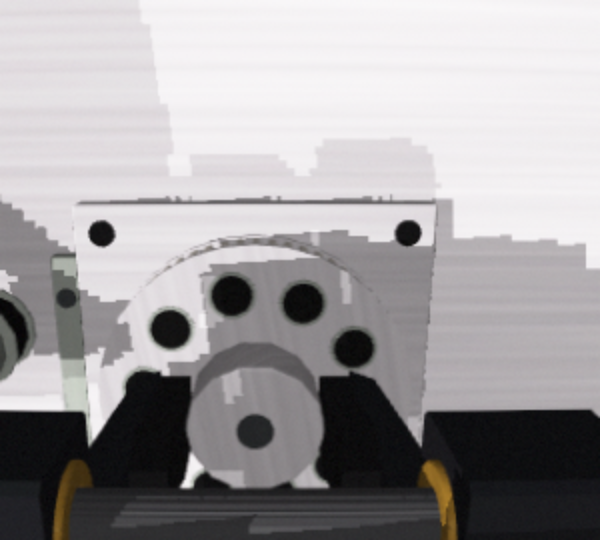

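Plate front edge is parallel to the tool frame and the plate's side meets the right strip (crop ~(85,260–430)). One last nudge into both strips.

```bash
python3 -m jog '.05 -.03 0 0 0 0;0 0 0 0 0 0;0 0 0 0 0 0'; python3 -m jog '.04 -.03 0 0 0 0;0 0 0 0 0 0;0 0 0 0 0 0'
```

```text
time: 9.05
ee_pos: [0.5613, 0.0418, 0.0899]
tool_rot: [[-0.995, 0.098, -0.006], [0.098, 0.995, 0.002], [0.006, 0.001, -1.0]]
ft_force: [-10.8, 8.0, 8.6]
grip_width: 0.0329
grip_force: 30.0
time: 9.35
ee_pos: [0.5614, 0.0417, 0.0898]
tool_rot: [[-0.995, 0.098, -0.008], [0.098, 0.995, 0.003], [0.008, 0.002, -1.0]]
ft_force: [-16.2, 11.5, 11.6]
grip_width: 0.0334
grip_force: 30.0
```

```bash
python3 -m jog '-.06 .03 0 0 0 0;0 0 0 0 0 0;0 0 0 0 0 0';python3 -m jog '0 0 0 0 0 0;0 0 0 0 0 0;0 0 0 0 0 0;0 0 0 0 0 0' 0.42;  python3 -m jog '0 0 .3 0 0 0;0 0 .6 0 0 0;0 0 .8 0 0 0;0 0 .8 0 0 0;0 0 .8 0 0 0;0 0 .8 0 0 0;0 0 .8 0 0 0;-.8 .1 .1 0 0 0;-.8 .1 0 0 0 0;-.8 .1 0 0 0 0;-.8 .1 0 0 0 0;0 0 0 0 0 0;0 0 0 0 0 0'
python3 - <<'E'
from h import *
c=grab("wrist"); cv2.imwrite("pics/w3.png",c["image"][:,:,::-1])
E
```

```text
time: 9.65
ee_pos: [0.5612, 0.0418, 0.0899]
tool_rot: [[-0.995, 0.098, -0.004], [0.098, 0.995, 0.002], [0.004, 0.001, -1.0]]
ft_force: [-8.0, 9.1, 6.4]
grip_width: 0.0334
grip_force: 30.0
time: 10.05
ee_pos: [0.5627, 0.0404, 0.09]
tool_rot: [[-0.995, 0.099, 0.0], [0.099, 0.995, -0.0], [-0.0, -0.0, -1.0]]
ft_force: [-0.0, -0.5, 0.3]
grip_width: 0.0508
grip_force: 0.0
time: 11.35
ee_pos: [0.4831, 0.0506, 0.2156]
tool_rot: [[-0.995, 0.099, 0.001], [0.099, 0.995, -0.0], [-0.001, -0.0, -1.0]]
ft_force: [0.8, -0.1, -0.1]
grip_width: 0.0511
grip_force: 0.0
```

View pics/w3.png

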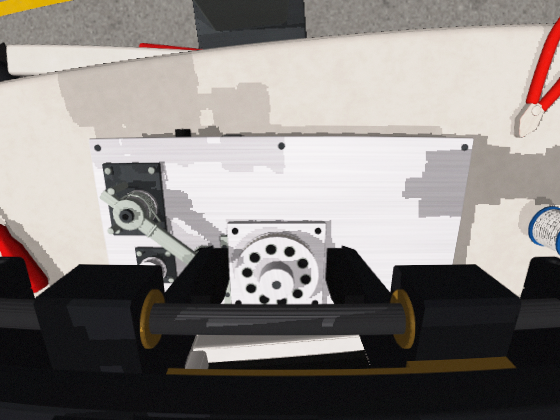

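Carousel appears square against the strips. Now over the post.

```bash
python3 -m jog '.456 -.65 0 0 0 0;.456 -.65 0 0 0 0;.456 -.65 0 0 0 0;.456 -.65 0 0 0 0;.456 -.65 0 0 0 0;0 0 0 0 0 0;0 0 0 0 0 0;0 0 0 0 0 0'
python3 - <<'E'
from h import *
c=grab("wrist"); cv2.imwrite("pics/w4.png",cv2.resize(c["image"][100:320,120:420,::-1],None,fx=2.6,fy=2.6,interpolation=cv2.INTER_CUBIC))
E
```

```text
time: 12.2
ee_pos: [0.5394, -0.0299, 0.2149]
tool_rot: [[-0.995, 0.098, -0.0], [0.098, 0.995, 0.0], [0.0, 0.0, -1.0]]
ft_force: [0.1, -0.1, 1.0]
grip_width: 0.0509
grip_force: 0.0
```

View pics/w4.png

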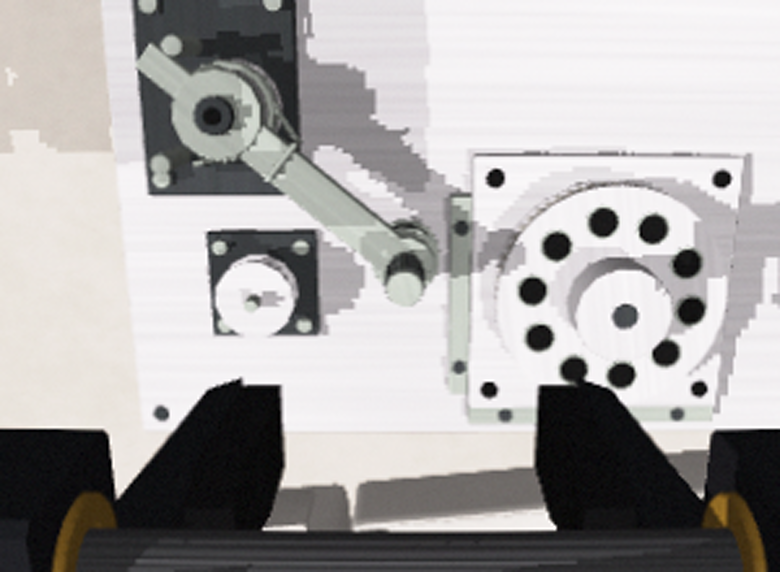

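Close view: the plate lies parallel and flush against the right strip (x≈468) and back strip (y≈408). Post top at crop (405,287), pivot axis (212,116).

```bash
python3 - <<'E'
from h import *
c=pickle.load(open("wrist.pkl","rb"))
f=lambda x,y:[120-.5+(x+.5)/2.6,100-.5+(y+.5)/2.6]
q=np.array([cast(c,[f(405,287)],.1)[0],cast(c,[f(212,116)],.073)[0],cast(c,[f(625,316)],.082)[0]])
print(q.round(4)); d=q[0]-q[1]; d=d[:2]; print(np.linalg.norm(d))
a=-.0979+.873; P=q[0,:2]-.081*np.array([np.cos(a),np.sin(a)]); print("pivot from post",P)
prev=q[0,:2]
for th in np.linspace(0,1.05,8):
    x=P+.081*np.array([np.cos(a+th),np.sin(a+th)]); print(round(th,2),x.round(4),((x-prev)/.025).round(3)); prev=x
E
```

```text
[[ 0.5377 -0.0308  0.1   ]
 [ 0.4808 -0.0892  0.073 ]
 [ 0.5606  0.0424  0.082 ]]
0.08149671016869918
pivot from post [ 0.47979028 -0.08747568]
0.0 [ 0.5377 -0.0308] [0. 0.]
0.15 [ 0.5285 -0.0228] [-0.365  0.32 ]
0.3 [ 0.5183 -0.0162] [-0.409  0.262]
0.45 [ 0.5072 -0.0113] [-0.443  0.198]
0.6 [ 0.4955 -0.008 ] [-0.468  0.13 ]
0.75 [ 0.4835 -0.0066] [-0.482  0.058]
0.9 [ 0.4714 -0.0069] [-0.485 -0.014]
1.05 [ 0.4594 -0.0091] [-0.478 -0.087]
```

```bash
python3 -m jog '-.07 -.04 -.78 0 0 0;0 0 -.78 0 0 0;0 0 -.78 0 0 0;0 0 -.78 0 0 0;0 0 -.78 0 0 0;0 0 -.78 0 0 0;0 0 0 0 0 0;0 0 0 0 0 0;0 0 0 0 0 0'
python3 -m jog '0 0 0 0 0 0;0 0 0 0 0 0;0 0 0 0 0 0;0 0 0 0 0 0;0 0 0 0 0 0;0 0 0 0 0 0;0 0 0 0 0 0;0 0 0 0 0 0' 1
```

```text
time: 13.15
ee_pos: [0.5383, -0.0314, 0.0992]
tool_rot: [[-0.995, 0.098, 0.002], [0.098, 0.995, -0.0], [-0.002, -0.0, -1.0]]
ft_force: [-0.4, -0.6, -0.3]
grip_width: 0.051
grip_force: 0.0
time: 13.95
ee_pos: [0.5379, -0.0312, 0.098]
tool_rot: [[-0.995, 0.099, 0.0], [0.099, 0.995, 0.0], [-0.0, 0.0, -1.0]]
ft_force: [0.7, 3.9, 1.0]
grip_width: 0.0106
grip_force: 30.0
```

```bash
python3 -m jog '-.18 .16 0 0 0 .075;-.18 .16 0 0 0 .075;-.205 .13 0 0 0 .075;-.205 .13 0 0 0 .075;-.22 .1 0 0 0 .075;-.22 .1 0 0 0 .075;-.235 .065 0 0 0 .075;-.235 .065 0 0 0 .075;0 0 0 0 0 0;0 0 0 0 0 0'
python3 -m jog '-.24 .03 0 0 0 .075;-.24 .03 0 0 0 .075;-.24 -.007 0 0 0 .075;-.24 -.007 0 0 0 .075;-.2 -.03 0 0 0 .06;0 0 0 0 0 0;0 0 0 0 0 0'
```

```text
time: 14.95
ee_pos: [0.4967, -0.0088, 0.0981]
tool_rot: [[-0.877, -0.48, 0.003], [-0.48, 0.877, -0.0], [-0.002, -0.002, -1.0]]
ft_force: [6.4, 1.7, -3.8]
grip_width: 0.0111
grip_force: 30.0
time: 15.65
ee_pos: [0.4677, -0.0081, 0.0981]
tool_rot: [[-0.652, -0.758, 0.003], [-0.758, 0.652, 0.0], [-0.002, -0.002, -1.0]]
ft_force: [6.4, 6.0, -3.4]
grip_width: 0.0105
grip_force: 30.0
```

```bash
python3 -m jog '-.15 -.025 0 0 0 .05;-.12 -.03 0 0 0 .04;0 0 0 0 0 0;0 0 0 0 0 0'
python3 -m jog '-.08 -.02 0 0 0 0;0 0 0 0 0 0;0 0 0 0 0 0'
python3 -m jog '-.08 -.02 0 0 0 0;0 0 0 0 0 0;0 0 0 0 0 0'
```

```text
time: 16.05
ee_pos: [0.461, -0.0095, 0.0981]
tool_rot: [[-0.581, -0.814, 0.003], [-0.814, 0.581, 0.0], [-0.002, -0.002, -1.0]]
ft_force: [7.1, 5.3, -4.2]
grip_width: 0.011
grip_force: 30.0
time: 16.35
ee_pos: [0.4594, -0.0099, 0.0981]
tool_rot: [[-0.581, -0.814, 0.004], [-0.814, 0.581, 0.001], [-0.003, -0.003, -1.0]]
ft_force: [9.5, 6.6, -5.9]
grip_width: 0.0109
grip_force: 30.0
time: 16.65
ee_pos: [0.4589, -0.0101, 0.0983]
tool_rot: [[-0.582, -0.813, 0.008], [-0.813, 0.582, 0.001], [-0.006, -0.006, -1.0]]
ft_force: [19.8, 11.5, -13.1]
grip_width: 0.0109
grip_force: 30.0
```

Stop reached: the force jumped from 9 to 20 N with 0.5 mm of motion. A final check of the view.

```bash
python3 -m jog '0 0 0 0 0 0;0 0 0 0 0 0;0 0 0 0 0 0;0 0 0 0 0 0;0 0 0 0 0 0'; python3 - <<'E'
from h import *
c=grab("wrist"); s=grab("scene")
cv2.imwrite("pics/f.png",np.hstack([c["image"],cv2.resize(s["image"][160:310,200:360],(448,420))])[:,:,::-1][:, ::1] if 0 else cv2.resize(np.hstack([c["image"],cv2.resize(s["image"][160:310,200:360],(448,420))])[:,:,::-1],(800,333)))
E
```

```text
time: 17.15
ee_pos: [0.4589, -0.0101, 0.0983]
tool_rot: [[-0.582, -0.813, 0.008], [-0.813, 0.582, 0.001], [-0.006, -0.006, -1.0]]
ft_force: [19.3, 12.2, -12.6]
grip_width: 0.0111
grip_force: 30.0
```

View pics/f.png

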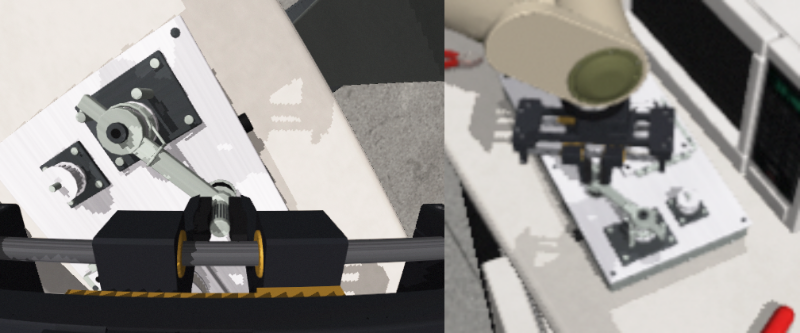

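The post is held between the pads at (222,210), with the arm swung to the front and steady at its stop. The gripper body is well above the carousel.

```bash
python3 -c "
from rig import workorder; print(workorder.close_job())"
```

```text
the job is handed in; nothing more can be done
None
```

The carousel is seated flush in the corner and released, the tensioner arm is held against its stop, and the job is handed in at about 17 s; the last clear view of the carousel was just before the tensioner swing.

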